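Draw the crucible pan off the hotplate with the hook

ROBOT

A 6-joint arm with a two-finger parallel gripper is mounted at the origin on the work surface. World frame = base frame: x ahead of the robot, y to its left, z up, the work surface at z = 0. Lengths are in m, angles in rad, forces in N, time in s.
With the tool pointing down it reaches from about 0.275 to 0.725 m from the base axis. Payload 15.9 kg.
Tool frame: the origin (TCP) lies midway between the tips of the shut fingers; the grasp point (between the pads) lies 19 mm behind it (bot.grasp_offset is the distance from the TCP to the grasp point, in m); z points along the fingers, y is the line along which they close (so a half turn about z gives the same grasp; the last joint's range is limited). The gripper opens to 85 mm and grips with 20 to 120 N. Pads are 22 mm wide; open, the fingers measure 114 mm over their backs; the gripper's body (76 mm by 85 mm) begins 54 mm behind the grasp point. The pads swing forward as they close: fully open they stand 13 mm farther back than shut.
Start: joints at [-1.197, 0.213, -0.034, 1.323, 0, 1.571], TCP at [0.183, -0.465, 0.231] pointing down, gripper open.
Joint ranges: [-2.98, 2.98], [-0.74, 1.72], [-1.14, 1.35], [-2.1, 2.04], [-1.57, 1.44], [-3.14, 3.14]. Speed limits (rad/s): [1.89, 1.89, 2.39, 2.57, 3.14, 3.14].

INTERFACE

Orientations are given as a unit quaternion [x, y, z, w].
In Python, from bench import telemetry, viewer, job, bot gives the robot as it stands.
- The arm moves only by the tool play_rows, never from a script. Its argument "commands" is a list of rows, each a list of 5 numbers: the shift along the world's x, y, z in mm, then the turn about the world's z in degrees, then the finger opening in mm, from 0 to 85.4. In form: [[tx, ty, tz, yaw, jaw], ...]. A call has 1 to 12 rows; each row shifts and turns the commanded pose from where the row before left it; what a row does not reach is not made up. A row lasts 1/8 s, in which the tool goes at most 62.5 mm and 10.7 degrees, less where a joint would pass 70% of its speed; a pose out of reach is approached as far as the arm can. A call is refused whole if a number of a shift passes 62.5 or a number of a turn 10.7, either way. A call with a gripper value outside its range is refused whole. The fingers move at their own pace and stop on an object; "grip_force" is the grip in N (left out, the last holds). Time passes only in rows, so rows that do not move let the fingers close. It gives the time, the measured TCP pose, the force, the opening and the grip force at its end, in the units of the state.
- telemetry.state(): the state, without advancing time (a new reading comes with each control period).
- viewer.snapshot(name): name is "side" or "top"; returns a dict with "frame" (420x560x3 uint8, blue, green, red), "vertical_fov" (degrees; the focal length in pixels is half the picture's height over the tangent of half this angle, whatever the lens; pixels are square), "cx", "cy" (the principal point, pixels), "D" ([k1, k2, p1, p2, k3] as OpenCV has them; the pictures are not rectified), "position" and "orientation" of the camera in the world. Camera axes: x right, y down, z forward; pixel columns grow to the right and rows downward; lengths in m; the calibration is good to about 2 mm. A picture is of the moment at which its call begins. There is no depth.
- job.finish_job(): hands the job in; it is judged then, once.
Trained networks look in a picture, given as the dict that the camera call returned (one of the last four; its "shot" number tells which), for a name from the list of things; names that differ only in an ending like _2 or _b are one class to them, and where a whole thing is asked for, a point or a joint stands for the part that bears it (a point fixed in the world has none). Each returns a list of dicts, best first, with "p" (0 to 1); they miss things now and then, are a little off and sometimes report something else, mostly with a low value. They report only what shows in the picture. A call takes as long as a camera call. They do not tell look-alikes from the thing itself.
- viewer.look_for(thing, picture): "bbox" ([left, top, width, height] in pixels, round what is visible of it).
- viewer.pinpoint(thing, picture): "uv" ([column, row] in pixels: a listed point, or the origin of a listed thing).
The state is a dict: "time_s": time; "qpos": joint angles; "qvel": joint speeds; "tau": joint torques, N m; "eef_pos": TCP position; "tcp_rot": TCP orientation; "contact_force": force on the tool from outside, world axes, zero at the start; "wrist_torque": the same for the moment, N m; "finger_gap": opening from 0.0 (shut) to 1.0 (fully open); "grasp_force": force on a finger pad.
Only numpy, scipy, OpenCV 4.12 (cv2) and the standard library are available. Lean on these libraries where they do the work, as an engineer would, in place of code of your own. Each camera call takes 0.05 s, during which the arm holds its last target. There are 200 camera calls.

TASK

The crucible pan on the hotplate is still hot: take the hook from its cradle, catch it behind the pan's handle bar and gently draw the pan onto the transfer shelf until it has dropped flat into the recess and you have pulled it up snug, not hard, against the front stop. Then unhook and lay the hook back in its cradle the way it lay, with the pan left seated and the crucibles standing in it. Keep the gripper off the pan and crucibles, and leave the other labware alone.

Things in the scene. Friction and masses are not known exactly. Their poses are not given: they have to be found in the camera images.
- hotplate: White laboratory hotplate with dark square top, and a bright sheet-metal transfer shelf joined to one edge of it; fixed. Origin on the bench under the centre of the shelf's recess; +x runs from shelf to hotplate, z up. Hot top: x = 98 to 346 mm, y +-129 mm, 90 mm above the bench. Control panel, 68 mm high, on the +y side, out to y = 176 mm.
- seat (a point): Point on the recess floor of the shelf, 86 mm above the bench, axes of the hotplate. The recess starts at the 4 mm step at x = +52 mm; it is 115 mm wide (y), with side walls 14 mm high. The pan's origin ends 2 to 12 mm to the -x side of this point, against the front stop: a clamped strip with an upright ear, 16 mm wide and 24 mm high, at either side (y = +-49 mm). It is adjustable: its inner face is anywhere 52 to 62 mm to the -x side.
- ledge (a point): Middle of the flat ledge between recess and hotplate, 43 mm long (x), level with the hot top and 4 mm above the recess floor. Guides 10 mm high along it flare from 115 mm apart at the recess to about 150 mm at the hotplate.
- pan: Open stainless pan, 100 (x) x 110 (y) x 28 mm high, walls 3 mm, with crucibles 0.45 to 0.67 kg, loose on the hotplate. Origin at the centre of its underside; handle at -x, towards the shelf. Slides at 1.5 to 7 N. Over the recess its front dips 4 mm, then its back drops in. Drawn up snug at the stop means a steady pull of 9 to 18 N held 0.5 s; over 18 N from the hook at any time is too hard.
- pan_bar (a point): Middle of the pan's handle: a level round bar 6 mm thick and 60 mm long (y), carried by two arms 24 mm out in front (-x) of the pan's front wall, its axis 24 mm above the pan's underside. The open slot between bar and wall is 21 mm wide and 54 mm long.
- hook: The hook tool (same axes as its grip point); origin on the rod axis at the front end of the wooden handle, which is 25 mm ahead (+x) of the grip point.
- hook_grip (a point): Where to grip the hook: a wooden handle 110 mm long (x), 16 mm wide (y), 22 mm high, this point half-way up it and 25 mm behind its front end, close to the balance point. From the handle a 6 mm steel rod runs on along +x for 115 mm and ends in a 6 mm prong bent straight down (-z). Mass 0.12 kg.
- hook_tip (a point): Lower end of the hook's prong: 140 mm ahead (+x) of the grip point and 41 mm below it.
- rest: Grey cradle for the hook, fixed: base 190 x 70 x 8 mm with two notched uprights, one at x = -75 mm (takes the handle, notch 22 mm wide) and one at x = +60 mm (takes the rod, notch 12 mm wide). Notch floors at 60 and 68 mm, cheeks flared, up to about 84 and 91 mm. Between the uprights the handle lies free. Origin at the centre of the base's underside.
- rest_home (a point): Where the hook's grip point is when the hook lies in its cradle: 71 mm above the bench, axes of the cradle, the hook's +x along the cradle's +x.
- crucible0: White porcelain crucible, 31 mm across the rim, 32 mm high, standing loose in the pan's front row (handle side), +y column (cells of low 12 mm dividers). Origin under its base.
- crucible0_mid (a point): Middle of that crucible, half-way up.
- crucible1: White porcelain crucible, 31 mm across the rim, 32 mm high, standing loose in the pan's back row, middle column (cells of low 12 mm dividers). Origin under its base.
- crucible1_mid (a point): Middle of that crucible, half-way up.
- crucible2: White porcelain crucible, 31 mm across the rim, 32 mm high, standing loose in the pan's front row, -y column (cells of low 12 mm dividers). Origin under its base.
- crucible2_mid (a point): Middle of that crucible, half-way up.
- tube_rack: Wooden rack 210 x 62 x 68 mm with test tubes up to 128 mm high; leave alone. Origin under its centre.
- beaker: Glass beaker, 42 mm across, 60 mm high, standing on the hotplate beside the pan, on its +y side; leave alone. Origin under its centre.
- flask: Conical flask, 82 mm across, 126 mm high; leave alone. Origin under its centre.
- amber_bottle: Amber reagent bottle, 68 mm across, 155 mm high; leave alone. Origin under its centre.
- wash_bottle: White wash bottle, 64 mm across, 178 mm high with its spout; leave alone. Origin under its centre.
- petri_dishes: Stack of petri dishes, 94 mm across, 45 mm high; leave alone. Origin under its centre.
- bosshead: Steel boss head, about 45 x 35 x 18 mm; leave alone. Origin under its centre.
Not all that is in view belongs to the job. What is shaped like the crucible1 but blue, brown or yellow is not meant.

How it is judged:
By the outcome, as a careful person would: the job done as asked, in the order asked, and still so for the second after the job is handed in, with the robot touching nothing.
It also fails if it takes over 72 s, if anything falls off the work surface, if the arm or the gripper's body presses on something with over 40 N, if the wrist force passes 120 N, or if a joint passes its speed limit or range.

## Working session

There is one attempt and no reset: what is moved stays moved. The work goes in short steps, Python scripts to look and compute and a tool call to move; the robot and the scene stay as the last step left them, time stands still between calls to the robot, and variables do not carry over. Pictures are saved under pics/ and viewed, at most 13 in all, crops included, and the job is handed in when it is done.

Besides the shell and the picture viewer there is one more tool, called after "Emit:" by a JSON object that holds its "api" and its "payload", one argument or row to a line. play_rows: Moves the arm, as the interface text tells. Its arguments: {"type":"object","properties":{"commands":{"type":"array"},"grip_force":{"type":"number"}},"required":["commands"]}

```bash
ls; mkdir -p pics
cat > h.py <<'E'
import numpy as np, cv2
from scipy.spatial.transform import Rotation as R
from bench import telemetry, viewer, job, bot
def cam(p):
    f=p["frame"].shape[0]/2/np.tan(np.radians(p["vertical_fov"])/2)
    K=np.array([[f,0,p["cx"]],[0,f,p["cy"]],[0,0,1]]); return K,np.array(p["D"],float),R.from_quat(p["orientation"]).as_matrix(),np.array(p["position"])
def ray(p,uv):
    K,D,M,c=cam(p); x=cv2.undistortPoints(np.array([[uv]],float),K,D)[0,0]
    return c,M@np.array([x[0],x[1],1])
def onz(p,uv,z):
    c,d=ray(p,uv); return c+d*(z-c[2])/d[2]
def tri(obs):
    A=0;b=0
    for p,uv in obs:
        c,d=ray(p,uv); d=d/np.linalg.norm(d); P=np.eye(3)-np.outer(d,d); A=A+P; b=b+P@c
    return np.linalg.solve(A,b)
def proj(p,X):
    K,D,M,c=cam(p); return cv2.projectPoints((M.T@(np.atleast_2d(X)-c).T).T,np.zeros(3),np.zeros(3),K,D)[0][:,0]
E
python3 - <<'E'
from h import *
s=viewer.snapshot("side");t=viewer.snapshot("top")
cv2.imwrite("pics/s0.png",s["frame"]);cv2.imwrite("pics/t0.png",t["frame"])
np.set_printoptions(precision=4,suppress=True)
for p in (s,t): print(p["position"],p["orientation"],p["vertical_fov"],p["D"])
for n in ["seat","ledge","hotplate","pan","pan_bar","hook","hook_grip","hook_tip","rest","rest_home","crucible0_mid","crucible1_mid","crucible2_mid","beaker"]:
    a=viewer.pinpoint(n,s);b=viewer.pinpoint(n,t)
    print(n,[(np.round(x["uv"]),round(x["p"],2)) for x in a[:2]],[(np.round(x["uv"]),round(x["p"],2)) for x in b[:2]],tri([(s,a[0]["uv"]),(t,b[0]["uv"])]) if a and b else "")
print(telemetry.state())
E
```

```text
pics
[0.1809 0.9143 0.9372] [-0.1712  0.8819 -0.4311  0.0847] 43.90050828157299 [-0.0688  0.      0.      0.      0.    ]
[ 0.5187 -0.0483  1.1425] [ 0.7097 -0.7039  0.0262 -0.0121] 56.58514153935996 [-0.0794  0.      0.      0.      0.    ]
seat [(array([275., 239.]), 0.85), (array([211., 264.]), 0.47)] [(array([257., 216.]), 0.72), (array([127., 284.]), 0.71)] [ 0.5609 -0.0067  0.0863]
ledge [(array([250., 249.]), 0.75)] [(array([235., 194.]), 0.9), (array([201., 167.]), 0.47)] [0.6124 0.0505 0.0834]
hotplate [(array([273., 263.]), 0.59)] [(array([259., 212.]), 0.73), (array([129., 274.]), 0.15)] [ 0.572  -0.0113 -0.0036]
pan [(array([214., 263.]), 0.95)] [(array([203., 170.]), 0.91)] [0.671  0.1351 0.0916]
pan_bar [(array([242., 244.]), 0.79)] [(array([227., 189.]), 0.91), (array([200., 167.]), 0.49)] [0.6236 0.07   0.1124]
hook [(array([294., 375.]), 0.9), (array([275., 242.]), 0.32)] [(array([128., 283.]), 0.45)] [0.3754 0.3427 0.0774]
hook_grip [(array([305., 380.]), 0.9), (array([340., 203.]), 0.38)] [(array([130., 284.]), 0.84), (array([227., 190.]), 0.19)] [0.3624 0.3396 0.0
[... 685 characters left out ...]
23 0.1427 0.1083]
crucible2_mid [(array([218., 243.]), 0.56)] [(array([221., 164.]), 0.52)] [0.6862 0.0855 0.1086]
beaker [(array([239., 285.]), 0.68)] [(array([189., 210.]), 0.67)] [0.5742 0.1763 0.0908]
{'time_s': 1.5, 'qpos': array([-1.197 ,  0.2129, -0.0344,  1.3235,  0.    ,  1.5708]), 'qvel': array([ 0.0002,  0.0013,  0.0002,  0.0004, -0.0012, -0.0008]), 'tau': array([  0.0019, -68.5958,  48.7327,   0.0011,   0.0001,   0.    ]), 'eef_pos': array([ 0.1826, -0.4655,  0.2313]), 'tcp_rot': array([ 0.9826,  0.1858,  0.    , -0.    ]), 'contact_force': array([-0.2053,  0.2098,  0.4458]), 'wrist_torque': array([-0.0079,  0.0394,  0.0094]), 'grasp_force': 0.0, 'finger_gap': 1.0026468425223933}
```

View pics/s0.png

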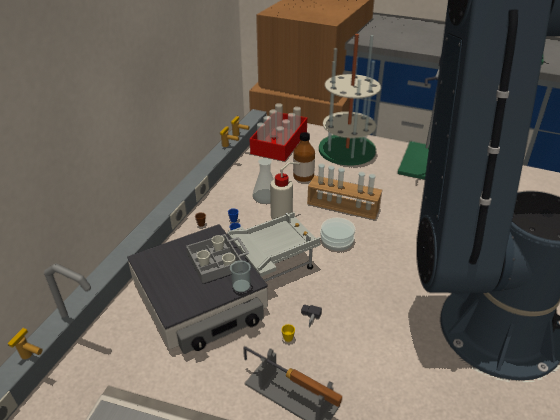

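View pics/t0.png

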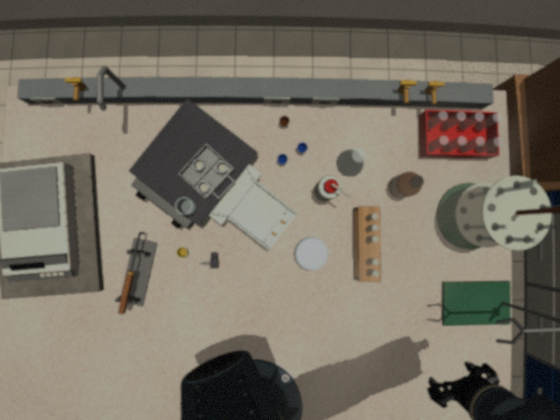

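The side view shows the pan at (215,255), its handle at (242,244) pointing to the shelf (275,240), and the hook in the cradle at (305,380). The top view shows the pan at (203,170), the shelf at (257,213) and the hook from (125,305) to (142,235).

```bash
cat > fit.py <<'E'
from h import *
from scipy.optimize import least_squares
# planar pose (x,y,yaw) at known base z from pinpointed local points in both pictures
def fit(pics,pts,z0,x0):
    obs=[]
    for p in pics:
        for n,l in pts.items():
            a=viewer.pinpoint(n,p)
            if a and a[0]["p"]>0.4: obs.append((p,np.array(l),np.array(a[0]["uv"]),n))
    def W(v,l): c,s=np.cos(v[2]),np.sin(v[2]); return np.array([v[0]+c*l[0]-s*l[1],v[1]+s*l[0]+c*l[1],z0+l[2]])
    f=lambda v: np.concatenate([proj(p,W(v,l))[0]-uv for p,l,uv,n in obs])
    r=least_squares(f,x0,loss="soft_l1",f_scale=1.,x_scale=[.01,.01,.05]); 
    return r.x,[(n,np.round(f(r.x)[2*i:2*i+2],1)) for i,(p,l,uv,n) in enumerate(obs)]
E
python3 - <<'E'
from fit import *
s=viewer.snapshot("side");t=viewer.snapshot("top")
np.set_printoptions(precision=4,suppress=True)
H,r=fit([s,t],{"hotplate":(0,0,0),"seat":(0,0,.086),"ledge":(.0735,0,.09)},0,[.56,-.007,.85]);print("H",H,np.degrees(H[2]),r)
P,r=fit([s,t],{"pan":(0,0,0),"pan_bar":(-.074,0,.024)},.09,[.67,.13,.85]);print("P",P,np.degrees(P[2]),r)
G,r=fit([s,t],{"hook_grip":(0,0,0),"hook":(.025,0,0),"hook_tip":(.14,0,-.041),"rest_home":(0,0,0)},.071,[.36,.34,-.17]);print("G",G,np.degrees(G[2]),r)
def W(v,l,z): c,s_=np.cos(v[2]),np.sin(v[2]); return np.array([v[0]+c*l[0]-s_*l[1],v[1]+s_*l[0]+c*l[1],z])
def crop(p,x,y,w,h,k):
    im=cv2.resize(p["frame"][y:y+h,x:x+w],None,fx=k,fy=k,interpolation=cv2.INTER_CUBIC)
    def poly(v,L,col):
        q=np.array([((proj(p,W(v,(a,b),c))[0]-[x,y]+.5)*k) for a,b,c in L]).astype(int); cv2.polylines(im,[q],len(q)>2,col,1)
    poly(H,[(.098,-.129,.09),(.346,-.129,.09),(.346,.129,.09),(.098,.129,.09)],(0,255,255))
    poly(H,[(.052,-.0575,.086),(.052,.0575,.086),(-.057,.0575,.086),(-.057,-.0575,.086)],(0,0,255))
    poly(P,[(-.05,-.055,.118),(.05,-.055,.118),(.05,.055,.118),(-.05,.055,.118)],(0,255,0))
    poly(P,[(-.074,-.03,.114),(-.074,.03,.114)],(255,0,255))
    poly(G,[(-.085,0,.071),(.14,0,.071),(.14,0,.03)][:2],(255,255,0))
    return im
a=np.hstack([crop(t,125,95,180,160,2.2),crop(s,120,200,200,160,2)[:, :400]]) if 0 else None
A=crop(t,110,95,190,160,2.1);B=crop(s,120,215,200,125,2)
A2=crop(t,105,220,70,95,3);B2=crop(s,235,330,120,90,3)
C=np.zeros((600,800,3),np.uint8)
def put(i,y,x):
    h,w=min(i.shape[0],600-y),min(i.shape[1],800-x); C[y:y+h,x:x+w]=i[:h,:w]
put(A,0,0);put(B,0,400);put(B2,340,0);put(A2,315,400)
cv2.imwrite("pics/fit.png",C)
E
```

```text
H [ 0.5651 -0.0078  0.9017] 51.66548699381158 [('hotplate', array([ 1.7, -0.2])), ('seat', array([-0.7, -2.4])), ('ledge', array([ 0.4, -1. ])), ('hotplate', array([-2.9,  1.9])), ('seat', array([-0.2, -3.2])), ('ledge', array([-0.5, -0. ]))]
P [0.676  0.1231 0.784 ] 44.92039818024152 [('pan', array([0.7, 1. ])), ('pan_bar', array([-0.7, -0. ])), ('pan', array([4.1, 0. ])), ('pan_bar', array([-0.6, -0.2]))]
G [ 0.3641  0.3428 -0.2135] -12.232933046722751 [('hook_grip', array([-2. , -2.3])), ('hook_tip', array([3.5, 0.1])), ('hook_grip', array([-1.8, -0.2])), ('hook', array([ 0.4, -0.9])), ('hook_tip', array([-1.8,  1. ])), ('rest_home', array([0.4, 0.6]))]
```

View pics/fit.png

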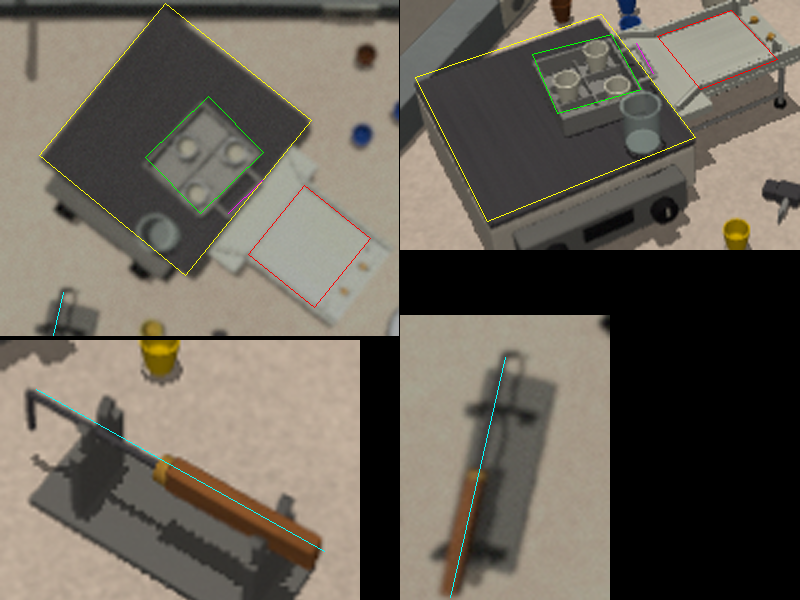

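The overlay shows the hotplate and pan fits are good to a few mm. The hook line is 2–3 px off, so I'll refine the hook from its handle colour.

Run:
```python
from fit import *
np.set_printoptions(precision=4,suppress=True)
s=viewer.snapshot("side");t=viewer.snapshot("top")
def blob(p,x,y,w,h):
    b=p["frame"][y:y+h,x:x+w].astype(int); m=((b[...,2]-b[...,0]>45)&(b[...,2]>60)).astype(np.uint8)
    n,l,st,c=cv2.connectedComponentsWithStats(m); k=1+np.argmax(st[1:,4]); yy,xx=np.where(l==k)
    q=np.c_[xx,yy]+[x,y]; m=q.mean(0); u,d,v=np.linalg.svd(q-m,full_matrices=False); a=v[0]; pr=(q-m)@a; w_=(q-m)@v[1]
    return m,a,pr.min(),pr.max(),np.ptp(w_),len(q)
bs=blob(s,235,330,125,90); bt=blob(t,105,220,60,100); print(bs,bt)
def ends(b):
    e=[b[0]+b[1]*b[2],b[0]+b[1]*b[3]]; return e
es=sorted(ends(bs),key=lambda e:e[0]); et=sorted(ends(bt),key=lambda e:e[1])
for a,b in zip(es,et): print("front/back",a,b,tri([(s,a),(t,b)]),onz(t,b,.08),onz(s,a,.074))
print("mid",tri([(s,bs[0]),(t,bt[0])]))
# all detections for rest too
for n in["rest","hook_tip","hook","pan","pan_bar"]:
    for p in(s,t): print(n,[(np.round(x["uv"],1),round(x["p"],2)) for x in viewer.pinpoint(n,p)[:2]])
```

```text
(array([313.9226, 385.9807]), array([0.8705, 0.4922]), np.float64(-30.923077378577954), np.float64(30.584628307652668), np.float64(11.885909341765949), 672) (array([125.039 , 291.9481]), array([-0.2223,  0.975 ]), np.float64(-21.304396181585794), np.float64(21.645365262643946), np.float64(5.610638199222297), 231)
front/back [287.0048 370.76  ] [129.7759 271.177 ] [0.3998 0.3387 0.072 ] [0.399  0.3352 0.08  ] [0.4009 0.3406 0.074 ]
front/back [340.5458 401.0347] [120.2262 313.0516] [0.2834 0.3638 0.0706] [0.2849 0.36   0.08  ] [0.2836 0.3662 0.074 ]
mid [0.341  0.3511 0.0702]
rest [(array([292.2, 397.6]), 0.73)]
rest [(array([140.4, 271.3]), 0.64), (array([187.8, 207.3]), 0.22)]
hook_tip [(array([247.2, 358.2]), 0.92)]
hook_tip []
hook [(array([292.5, 373.4]), 0.7)]
hook [(array([129.8, 277.9]), 0.79)]
pan [(array([212.2, 260.6]), 0.82)]
pan [(array([204.2, 172.2]), 0.72)]
pan_bar [(array([243.9, 245.1]), 0.88), (array([241.8, 288. ]), 0.52)]
pan_bar [(array([227.2, 189.9]), 0.71)]
```

Emit:
{"api": "play_rows", "payload": {
  "commands": [
    [18, 45, 0, 8.1, 85],
    [18, 45, 0, 8.1, 85],
    [18, 45, 0, 8.1, 85],
    [18, 45, 0, 8.1, 85],
    [18, 45, 0, 8.1, 85],
    [18, 45, 0, 8.1, 85],
    [18, 45, 0, 8.1, 85],
    [18, 45, 0, 8.1, 85],
    [18, 45, 0, 8.1, 85]
  ],
  "grip_force": 80
}}

```text
time_s: 4.22
eef_pos: [0.3449, -0.0589, 0.2315]
tcp_rot: [0.678, 0.735, 0.0, 0.0]
contact_force: [0.9, -0.7, -0.1]
finger_gap: 0.994
grasp_force: 0.0
```

Emit:
{"api": "play_rows", "payload": {
  "commands": [
    [3, 45, 0, 8.1, 85],
    [3, 45, 0, 8.1, 85],
    [3, 45, 0, 8.1, 85],
    [3, 45, -5, 8.1, 85],
    [3, 45, -5, 8.1, 85],
    [3, 45, -5, 8.1, 85],
    [3, 45, -5, 8.1, 85],
    [3, 45, -5, 8.1, 85],
    [3, 45, -5, 8.1, 85],
    [0, 0, 0, 0, 85]
  ]
}}

```text
time_s: 5.48
eef_pos: [0.3712, 0.3467, 0.2003]
tcp_rot: [0.109, 0.994, -0.0, -0.0]
contact_force: [-0.6, -0.3, -0.7]
finger_gap: 0.997
grasp_force: 0.0
```

Emit:
{"api": "play_rows", "payload": {
  "commands": [
    [-1, -2, -30, 0, 85],
    [0, 0, -30, 0, 85],
    [0, 0, -30, 0, 85],
    [0, 0, -25, 0, 85],
    [0, 0, -18, 0, 85],
    [0, 0, -10, 0, 85],
    [0, 0, -5, 0, 85],
    [0, 0, 0, 0, 85]
  ]
}}

```text
time_s: 6.48
eef_pos: [0.3707, 0.3425, 0.0536]
tcp_rot: [0.111, 0.994, 0.0, 0.0]
contact_force: [0.2, -0.3, -0.3]
finger_gap: 0.995
grasp_force: 0.0
```

Run:
```python
from h import *
s=viewer.snapshot("side");t=viewer.snapshot("top")
st=telemetry.state();print(st["eef_pos"],st["contact_force"])
cv2.imwrite("pics/g.png",np.hstack([cv2.resize(s["frame"][300:420,220:380],None,fx=2.5,fy=2.5,interpolation=2),cv2.resize(t["frame"][210:330,70:230],None,fx=2.5,fy=2.5,interpolation=2)]))
```

```text
[0.37086819 0.34275821 0.0538734 ] [ 0.81833144  0.3916251  -0.04792386]
```

View pics/g.png

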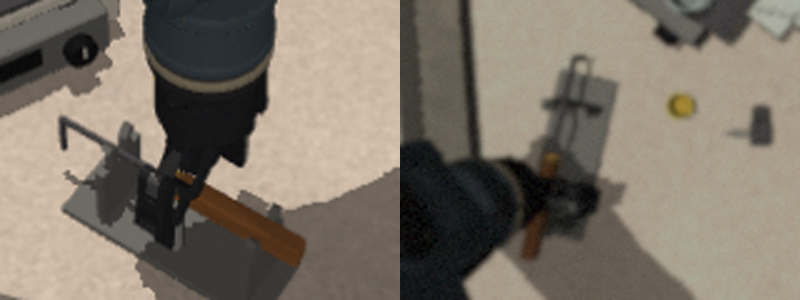

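The fingers straddle the handle just behind its front end in both views. I'm closing now.

Emit:
{"api": "play_rows", "payload": {
  "commands": [
    [-2, 2, -1, 0, 50],
    [0, 0, 0, 0, 30],
    [0, 0, 0, 0, 20],
    [0, 0, 0, 0, 10],
    [0, 0, 0, 0, 10],
    [0, 0, 0, 0, 10]
  ],
  "grip_force": 80
}}

```text
time_s: 7.32
eef_pos: [0.3686, 0.3445, 0.0525]
tcp_rot: [0.111, 0.994, 0.0, 0.0]
contact_force: [-0.9, -1.7, 5.1]
finger_gap: 0.172
grasp_force: 77.8
```

Emit:
{"api": "play_rows", "payload": {
  "commands": [
    [0, 0, 3, 0, 10],
    [0, 0, 6, 0, 10],
    [0, 0, 15, 0, 10],
    [0, 0, 30, 0, 10],
    [0, 0, 30, 0, 10],
    [0, 0, 30, 0, 10],
    [0, 0, 16, 0, 10],
    [0, 0, 0, 0, 10]
  ]
}}

```text
time_s: 8.32
eef_pos: [0.3691, 0.3451, 0.184]
tcp_rot: [0.111, 0.994, 0.001, 0.001]
contact_force: [0.0, 0.1, -1.1]
finger_gap: 0.175
grasp_force: 78.0
```

```bash
cat > tip.py <<'E'
from h import *
np.set_printoptions(precision=4,suppress=True)
s=viewer.snapshot("side");t=viewer.snapshot("top")
st=telemetry.state();e=st["eef_pos"];q=st["tcp_rot"];M=R.from_quat(q).as_matrix()
print(e,st["contact_force"])
hx=-M[:,0]; yaw=np.degrees(np.arctan2(hx[1],hx[0])); g=e-0.019*M[:,2]
print("hook yaw cmd",yaw,"pred tip",g+.14*hx-[0,0,.041])
for p,n in((s,"side"),(t,"top")):
    print(n,"pred uv",proj(p,g+.14*hx-[0,0,.041])[0],[(np.round(x["uv"],1),round(x["p"],2)) for x in viewer.pinpoint("hook_tip",p)[:3]])
a=viewer.pinpoint("hook_tip",s);b=viewer.pinpoint("hook_tip",t)
if a and b: print("tri",tri([(s,a[0]["uv"]),(t,b[0]["uv"])]))
E
cat tip.py - <<'E' | python3
cv2.imwrite("pics/l.png",np.hstack([cv2.resize(s["frame"][240:400,200:360],None,fx=2.5,fy=2.5,interpolation=2),cv2.resize(t["frame"][180:340,70:230],None,fx=2.5,fy=2.5,interpolation=2)]))
E
```

```text
[0.3685 0.3444 0.1822] [ 0.0003  0.1654 -1.3726]
hook yaw cmd -12.783323402135595 pred tip [0.505  0.3135 0.1602]
side pred uv [242.6754 316.5531] [(array([240. , 316.1]), 0.81)]
top pred uv [127.772  232.5784] [(array([126.6, 234.3]), 0.58)]
tri [0.5045 0.3165 0.1643]
```

View pics/l.png

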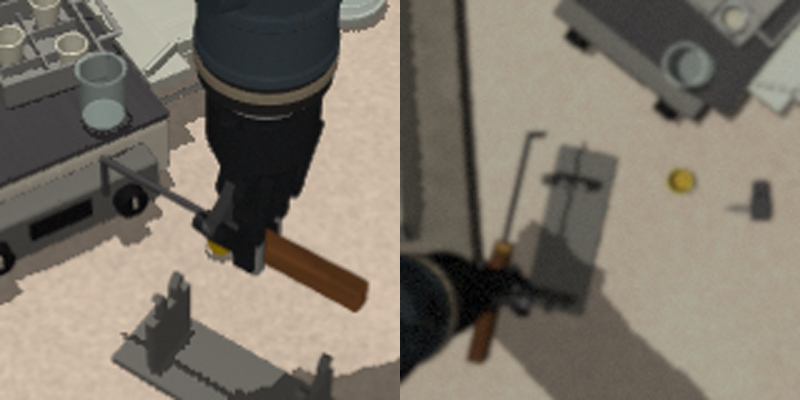

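Emit:
{"api": "play_rows", "payload": {
  "commands": [
    [0, 0, 20, 0, 10],
    [0, 0, 20, 0, 10],
    [15, -30, 0, 6.4, 10],
    [18, -38, 0, 6.4, 10],
    [18, -39, 0, 6.4, 10],
    [18, -39, 0, 6.4, 10],
    [18, -39, 0, 6.4, 10],
    [18, -39, 0, 6.4, 10],
    [18, -39, 0, 6.4, 10],
    [18, -38, 0, 6.4, 10],
    [18, -37, 0, 6.4, 10],
    [18, -36, 0, 6.7, 10]
  ]
}}

```text
time_s: 10.12
eef_pos: [0.5458, -0.0308, 0.2218]
tcp_rot: [-0.436, 0.9, 0.0, -0.0]
contact_force: [1.4, 0.1, -0.5]
finger_gap: 0.176
grasp_force: 78.0
```

Emit:
{"api": "play_rows", "payload": {
  "commands": [
    [0, 0, 0, 0, 10],
    [0, 0, 0, 0, 10]
  ]
}}

```text
time_s: 10.38
eef_pos: [0.5452, -0.0293, 0.2219]
tcp_rot: [-0.434, 0.901, 0.0, -0.0]
contact_force: [0.9, 0.1, -1.0]
finger_gap: 0.172
grasp_force: 78.3
```

```bash
cat tip.py - <<'E' | python3
for n in["pan","pan_bar","ledge"]:
    for p in(s,t): print(n,[(np.round(x["uv"],1),round(x["p"],2)) for x in viewer.pinpoint(n,p)[:2]])
cv2.imwrite("pics/v.png",np.hstack([cv2.resize(s["frame"][190:310,170:290],None,fx=3.3,fy=3.3,interpolation=2),cv2.resize(t["frame"][110:230,160:280],None,fx=3.3,fy=3.3,interpolation=2)]))
E
```

```text
[ 0.5452 -0.0287  0.2222] [-0.7049 -0.4637 -0.9713]
hook yaw cmd 51.524146519340675 pred tip [0.6323 0.0809 0.2002]
side pred uv [234.9468 217.13  ] [(array([233.6, 216.9]), 0.86)]
top pred uv [218.1773 181.1473] []
pan [(array([215.5, 262.5]), 0.97)]
pan [(array([203.3, 171.4]), 0.88)]
pan_bar [(array([244.1, 244.3]), 0.66), (array([302.7, 379.2]), 0.32)]
pan_bar []
ledge [(array([251.6, 249.3]), 0.86)]
ledge [(array([137.3, 273.5]), 0.5)]
```

View pics/v.png

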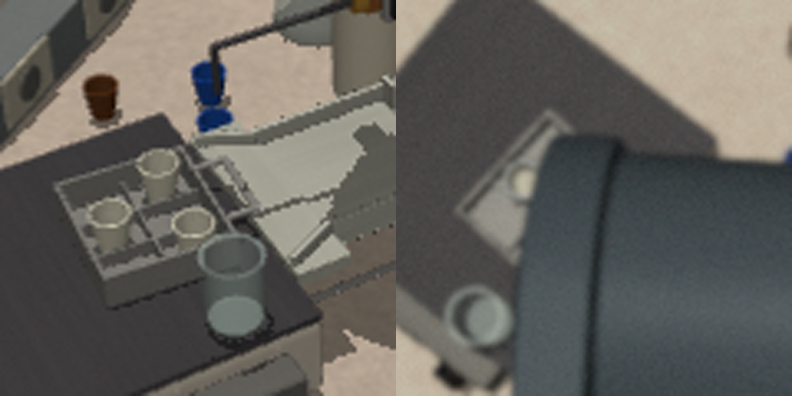

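The side view shows the prong at (233.6,217) over the pan, and the handle bar's middle at about (243,245). I'm going lower to compare.

Emit:
{"api": "play_rows", "payload": {
  "commands": [
    [0, 0, -20, 0, 10],
    [0, 0, -20, 0, 10],
    [0, 0, -20, 0, 10],
    [0, 0, -12, 0, 10],
    [0, 0, 0, 0, 10],
    [0, 0, 0, 0, 10]
  ]
}}

```text
time_s: 11.72
eef_pos: [0.546, -0.0295, 0.1511]
tcp_rot: [-0.435, 0.901, -0.0, 0.0]
contact_force: [0.0, 0.5, -1.3]
finger_gap: 0.174
grasp_force: 78.3
```

```bash
cat tip.py - <<'E' | python3
im=cv2.resize(s["frame"][215:275,190:290],None,fx=7,fy=7,interpolation=cv2.INTER_CUBIC)
y=np.radians(44.9);o=np.array([.676,.1231]);c,k=np.cos(y),np.sin(y)
L=lambda a,b,z:((proj(s,[o[0]+c*a-k*b,o[1]+k*a+c*b,z])[0]-[190,215]+.5)*7).astype(int)
for a,z,col in((-.074,.114,(255,0,255)),(-.05,.118,(0,255,0))): cv2.line(im,L(a,-.03,z),L(a,.03,z),col,1)
pt=g+.14*hx-[0,0,.041]; d=((proj(s,[pt,[pt[0],pt[1],.1]])-[190,215]+.5)*7).astype(int); cv2.line(im,d[0],d[1],(0,0,255),1)
cv2.imwrite("pics/w.png",im)
E
```

```text
[ 0.546  -0.0295  0.1511] [ 0.489   0.0274 -0.6501]
hook yaw cmd 51.51460562986222 pred tip [0.6331 0.0801 0.1292]
side pred uv [236.4419 240.3465] [(array([239.6, 240.5]), 0.89), (array([276.1, 266.7]), 0.15)]
top pred uv [222.1511 184.1357] [(array([203.4, 170.9]), 0.37)]
tri [0.6364 0.1146 0.1618]
```

View pics/w.png

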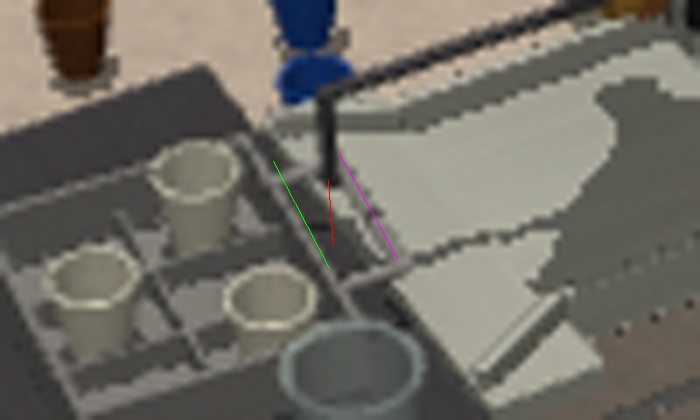

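The red prong projection runs down the middle of the slot, between the wall (green) and the bar (magenta), so I'm lowering it in.

Emit:
{"api": "play_rows", "payload": {
  "commands": [
    [0, 0, -8, 0, 10],
    [0, 0, -8, 0, 10],
    [0, 0, -8, 0, 10],
    [0, 0, -7, 0, 10],
    [0, 0, 0, 0, 10]
  ]
}}

```text
time_s: 12.65
eef_pos: [0.5452, -0.0294, 0.1186]
tcp_rot: [-0.435, 0.901, 0.0, -0.0]
contact_force: [-0.3, -0.3, -0.1]
finger_gap: 0.171
grasp_force: 78.3
```

Emit:
{"api": "play_rows", "payload": {
  "commands": [
    [-1.2, -1.6, 0, 0, 10],
    [-1.2, -1.6, 0, 0, 10],
    [-1.2, -1.6, 0, 0, 10],
    [-1.2, -1.6, 0, 0, 10],
    [-1.2, -1.6, 0, 0, 10],
    [-1.2, -1.6, 0, 0, 10]
  ]
}}

```text
time_s: 13.4
eef_pos: [0.5385, -0.039, 0.1194]
tcp_rot: [-0.435, 0.901, 0.0, 0.0]
contact_force: [2.0, 4.1, -1.5]
finger_gap: 0.177
grasp_force: 78.2
```

Emit:
{"api": "play_rows", "payload": {
  "commands": [
    [-1.2, -1.6, 0, 0, 10],
    [-1.2, -1.6, 0, 0, 10],
    [-1.2, -1.6, 0, 0, 10],
    [-1.2, -1.6, 0, 0, 10]
  ]
}}

```text
time_s: 13.9
eef_pos: [0.5335, -0.0456, 0.1193]
tcp_rot: [-0.435, 0.901, 0.0, 0.0]
contact_force: [1.6, 3.3, -0.7]
finger_gap: 0.178
grasp_force: 78.3
```

Emit:
{"api": "play_rows", "payload": {
  "commands": [
    [-1.9, -2.4, 0, 0, 10],
    [-1.9, -2.4, 0, 0, 10],
    [-1.9, -2.4, 0, 0, 10],
    [-1.9, -2.4, 0, 0, 10],
    [-1.9, -2.4, 0, 0, 10],
    [-1.9, -2.4, 0, 0, 10],
    [-1.9, -2.4, 0, 0, 10],
    [-1.9, -2.4, 0, 0, 10]
  ]
}}

```text
time_s: 14.9
eef_pos: [0.5182, -0.0648, 0.1193]
tcp_rot: [-0.435, 0.901, 0.0, -0.0]
contact_force: [3.3, 4.3, -1.3]
finger_gap: 0.173
grasp_force: 78.3
```

Emit:
{"api": "play_rows", "payload": {
  "commands": [
    [-1.9, -2.4, 0, 0, 10],
    [-1.9, -2.4, 0, 0, 10],
    [-1.9, -2.4, 0, 0, 10],
    [-1.9, -2.4, 0, 0, 10],
    [-1.9, -2.4, 0, 0, 10],
    [-1.9, -2.4, 0, 0, 10]
  ]
}}

```text
time_s: 15.65
eef_pos: [0.5068, -0.0792, 0.1193]
tcp_rot: [-0.435, 0.901, 0.0, -0.0]
contact_force: [2.3, 4.2, -2.0]
finger_gap: 0.174
grasp_force: 78.3
```

```bash
cat > st.py <<'E'
from h import *
H=np.array([.5651,-.0078]);u=np.array([np.cos(.9017),np.sin(.9017)]);v=np.array([-u[1],u[0]])
def show(name):
    s=viewer.snapshot("side");st=telemetry.state();e=st["eef_pos"]
    print("t",st["time_s"],"tcp in H",np.round([(e[:2]-H)@u,(e[:2]-H)@v,e[2]],4),"F",np.round([st["contact_force"][:2]@u,st["contact_force"][:2]@v,st["contact_force"][2]],1))
    for n,z in(("pan",.09),("pan_bar",.114)):
        a=viewer.pinpoint(n,s)
        if a: w=onz(s,a[0]["uv"],z)[:2]-H; print(n,a[0]["p"],np.round([w@u,w@v],4))
    im=cv2.resize(s["frame"][200:300,180:330],None,fx=5,fy=5,interpolation=cv2.INTER_CUBIC); cv2.imwrite(f"pics/{name}.png",im)
    return s
E
python3 -c "
from st import *
show('d1')"
```

```text
t 15.7 tcp in H [-0.0925  0.0014  0.1193] F [ 2.6  0.1 -0.3]
pan 0.67 [0.1132 0.0037]
pan_bar 0.59 [0.04   0.0047]
```

Emit:
{"api": "play_rows", "payload": {
  "commands": [
    [-1.9, -2.4, 0, 0, 10],
    [-1.9, -2.4, 0, 0, 10],
    [-1.9, -2.4, 0, 0, 10],
    [-1.9, -2.4, 0, 0, 10],
    [-1.9, -2.4, 0, 0, 10],
    [-1.9, -2.4, 0, 0, 10]
  ]
}}

```text
time_s: 16.55
eef_pos: [0.4955, -0.0935, 0.1193]
tcp_rot: [-0.435, 0.901, 0.0, 0.0]
contact_force: [2.2, 4.7, -1.4]
finger_gap: 0.169
grasp_force: 78.2
```

Emit:
{"api": "play_rows", "payload": {
  "commands": [
    [-1.9, -2.4, 0, 0, 10],
    [-1.9, -2.4, 0, 0, 10],
    [-1.9, -2.4, 0, 0, 10],
    [-1.9, -2.4, 0, 0, 10],
    [-1.9, -2.4, 0, 0, 10],
    [-1.9, -2.4, 0, 0, 10]
  ]
}}

```text
time_s: 17.3
eef_pos: [0.484, -0.108, 0.1193]
tcp_rot: [-0.435, 0.901, 0.0, 0.0]
contact_force: [3.1, 2.9, -1.5]
finger_gap: 0.173
grasp_force: 78.2
```

```bash
python3 -c "
from st import *
show('d2')"
```

```text
t 17.35 tcp in H [-0.1292  0.0014  0.1193] F [ 2.6 -0.8  0.4]
pan 0.75 [0.0573 0.2624]
pan_bar 0.76 [0.0102 0.0135]
```

View pics/d2.png

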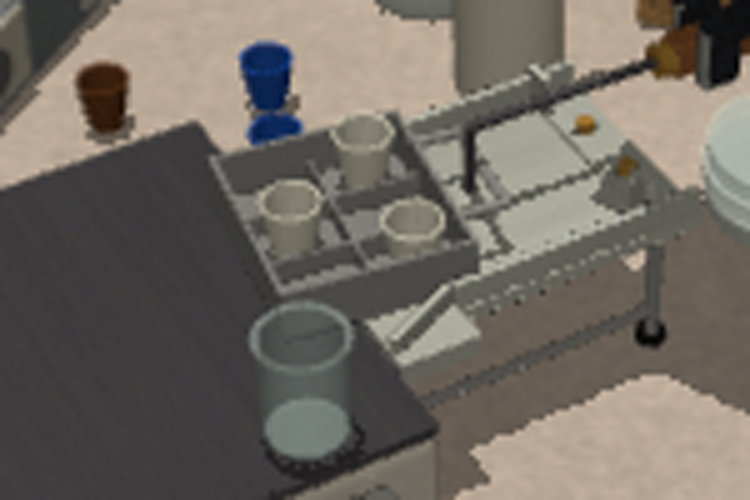

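The pan has gone onto the ledge between the guides, with all three crucibles upright and the prong in the slot at (468,160) in the crop. I'll keep drawing.

Emit:
{"api": "play_rows", "payload": {
  "commands": [
    [-1.9, -2.4, 0, 0, 10],
    [-1.9, -2.4, 0, 0, 10],
    [-1.9, -2.4, 0, 0, 10],
    [-1.9, -2.4, 0, 0, 10],
    [-1.9, -2.4, 0, 0, 10],
    [-1.9, -2.4, 0, 0, 10],
    [-1.9, -2.4, 0, 0, 10],
    [-1.9, -2.4, 0, 0, 10]
  ]
}}

```text
time_s: 18.45
eef_pos: [0.4696, -0.1269, 0.1194]
tcp_rot: [-0.435, 0.901, 0.0, 0.001]
contact_force: [8.3, 6.0, -4.3]
finger_gap: 0.175
grasp_force: 77.9
```

Emit:
{"api": "play_rows", "payload": {
  "commands": [
    [-1.9, -2.4, 0, 0, 10],
    [-1.9, -2.4, 0, 0, 10],
    [-1.9, -2.4, 0, 0, 10],
    [-1.9, -2.4, 0, 0, 10],
    [-1.9, -2.4, 0, 0, 10],
    [-1.9, -2.4, 0, 0, 10],
    [-1.9, -2.4, 0, 0, 10],
    [-1.9, -2.4, 0, 0, 10]
  ]
}}

```text
time_s: 19.45
eef_pos: [0.4549, -0.1461, 0.1195]
tcp_rot: [-0.435, 0.901, -0.0, 0.001]
contact_force: [12.9, 8.3, -5.8]
finger_gap: 0.172
grasp_force: 78.1
```

Emit:
{"api": "play_rows", "payload": {
  "commands": [
    [-1.9, -2.4, 0, 0, 10],
    [-1.9, -2.4, 0, 0, 10],
    [-1.9, -2.4, 0, 0, 10],
    [-1.9, -2.4, 0, 0, 10]
  ]
}}

```text
time_s: 19.95
eef_pos: [0.4474, -0.1557, 0.1196]
tcp_rot: [-0.435, 0.901, -0.0, 0.001]
contact_force: [12.9, 7.7, -5.3]
finger_gap: 0.17
grasp_force: 78.2
```

```bash
python3 -c "
from st import *
show('d3')"
```

```text
t 20.0 tcp in H [-0.1895  0.0006  0.1196] F [10.3 -5.  -5.1]
pan 0.83 [0.0243 0.0093]
pan_bar 0.56 [-0.0485  0.0097]
```

View pics/d3.png

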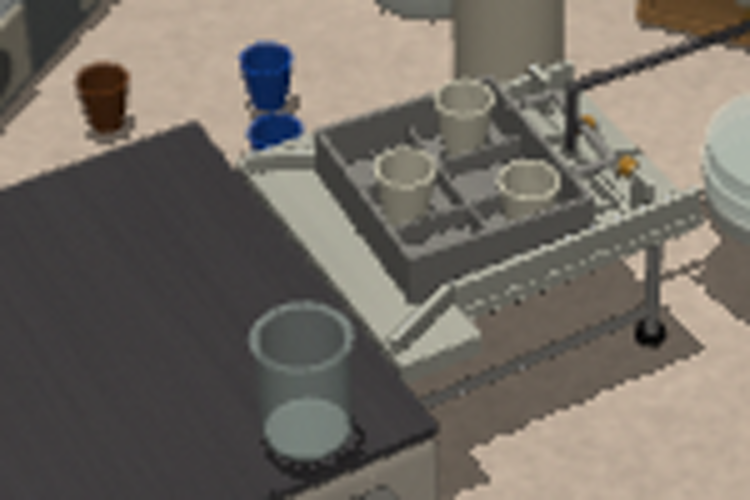

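The crop shows the pan slightly skewed between the guides, front end towards +y, with friction at the prong holding it that way. I'll ease the hook sideways towards -y (shelf frame) to square it.

Emit:
{"api": "play_rows", "payload": {
  "commands": [
    [0.8, -0.6, 0, 0, 10],
    [0.8, -0.6, 0, 0, 10],
    [0.8, -0.6, 0, 0, 10],
    [0.8, -0.6, 0, 0, 10]
  ]
}}

```text
time_s: 20.6
eef_pos: [0.4489, -0.1585, 0.1192]
tcp_rot: [-0.435, 0.901, -0.0, -0.0]
contact_force: [0.4, -0.4, -1.1]
finger_gap: 0.174
grasp_force: 78.7
```

```bash
python3 -c "
from st import *
show('d4')"
```

```text
t 20.65 tcp in H [-0.1902 -0.0025  0.1192] F [-0.2  0.4 -1.3]
pan 0.96 [ 0.0167 -0.0044]
pan_bar 0.82 [-0.0574  0.0125]
```

Emit:
{"api": "play_rows", "payload": {
  "commands": [
    [-1.1, -1.7, 0, 0, 10],
    [-1.1, -1.7, 0, 0, 10],
    [-1.1, -1.7, 0, 0, 10],
    [-1.1, -1.7, 0, 0, 10]
  ]
}}

```text
time_s: 21.25
eef_pos: [0.4449, -0.1651, 0.1193]
tcp_rot: [-0.435, 0.901, 0.0, 0.0]
contact_force: [1.8, 2.8, -1.5]
finger_gap: 0.175
grasp_force: 78.6
```

Emit:
{"api": "play_rows", "payload": {
  "commands": [
    [-1.1, -1.7, 0, 0, 10],
    [-1.1, -1.7, 0, 0, 10],
    [-1.1, -1.7, 0, 0, 10]
  ]
}}

```text
time_s: 21.62
eef_pos: [0.4416, -0.1703, 0.1193]
tcp_rot: [-0.435, 0.901, -0.0, 0.0]
contact_force: [1.6, 2.6, -0.7]
finger_gap: 0.173
grasp_force: 78.7
```

Emit:
{"api": "play_rows", "payload": {
  "commands": [
    [-0.9, -1.2, 0, 0, 10],
    [-0.9, -1.2, 0, 0, 10],
    [-0.9, -1.2, 0, 0, 10]
  ]
}}

```text
time_s: 22.0
eef_pos: [0.4395, -0.1735, 0.1196]
tcp_rot: [-0.435, 0.901, 0.0, 0.001]
contact_force: [4.4, 7.4, 3.4]
finger_gap: 0.172
grasp_force: 79.4
```

Emit:
{"api": "play_rows", "payload": {
  "commands": [
    [-0.9, -1.2, 0, 0, 10],
    [-0.6, -0.8, 0, 0, 10]
  ]
}}

```text
time_s: 22.25
eef_pos: [0.4383, -0.1755, 0.1198]
tcp_rot: [-0.435, 0.901, -0.0, 0.001]
contact_force: [3.4, 6.1, 3.9]
finger_gap: 0.172
grasp_force: 79.4
```

```bash
python3 -c "
from st import *
show('d5')"
```

```text
t 22.3 tcp in H [-0.2103 -0.0045  0.1198] F [7.6 0.9 3.3]
pan 0.71 [0.0058 0.0094]
pan_bar 0.96 [-0.0807  0.0045]
```

Emit:
{"api": "play_rows", "payload": {
  "commands": [
    [-0.6, -0.8, 0, 0, 10],
    [-0.6, -0.8, 0, 0, 10]
  ]
}}

```text
time_s: 22.65
eef_pos: [0.4371, -0.1771, 0.1198]
tcp_rot: [-0.435, 0.901, -0.0, 0.001]
contact_force: [3.7, 5.8, 3.6]
finger_gap: 0.172
grasp_force: 79.4
```

Emit:
{"api": "play_rows", "payload": {
  "commands": [
    [-0.6, -0.8, 0, 0, 10],
    [-0.6, -0.8, 0, 0, 10]
  ]
}}

```text
time_s: 22.9
eef_pos: [0.4359, -0.1787, 0.1198]
tcp_rot: [-0.435, 0.901, -0.0, 0.001]
contact_force: [4.2, 6.4, 3.1]
finger_gap: 0.168
grasp_force: 79.4
```

Emit:
{"api": "play_rows", "payload": {
  "commands": [
    [-0.5, -0.6, 0, 0, 10],
    [-0.5, -0.6, 0, 0, 10]
  ]
}}

```text
time_s: 23.15
eef_pos: [0.4349, -0.1799, 0.1198]
tcp_rot: [-0.435, 0.901, -0.0, 0.001]
contact_force: [4.7, 6.2, 3.2]
finger_gap: 0.175
grasp_force: 79.4
```

Emit:
{"api": "play_rows", "payload": {
  "commands": [
    [-0.5, -0.6, 0, 0, 10],
    [-0.5, -0.6, 0, 0, 10]
  ]
}}

```text
time_s: 23.4
eef_pos: [0.4342, -0.181, 0.1199]
tcp_rot: [-0.435, 0.901, -0.0, 0.001]
contact_force: [7.8, 6.4, 3.0]
finger_gap: 0.173
grasp_force: 79.4
```

```bash
python3 -c "
from st import *
show('d6')"
```

```text
t 23.45 tcp in H [-0.2172 -0.0048  0.1199] F [ 9.2 -0.5  2.7]
pan 0.91 [-0.0034  0.0044]
pan_bar 0.63 [-0.084   0.0078]
```

Emit:
{"api": "play_rows", "payload": {
  "commands": [
    [-0.3, -0.4, 0, 0, 10],
    [0, 0, 0, 0, 10]
  ]
}}

```text
time_s: 23.8
eef_pos: [0.4339, -0.1815, 0.1199]
tcp_rot: [-0.435, 0.901, -0.0, 0.001]
contact_force: [6.3, 6.9, 3.2]
finger_gap: 0.176
grasp_force: 79.4
```

Emit:
{"api": "play_rows", "payload": {
  "commands": [
    [-0.3, -0.4, 0, 0, 10],
    [0, 0, 0, 0, 10]
  ]
}}

```text
time_s: 24.05
eef_pos: [0.4338, -0.1819, 0.12]
tcp_rot: [-0.435, 0.901, -0.0, 0.002]
contact_force: [8.5, 7.6, 3.9]
finger_gap: 0.169
grasp_force: 79.3
```

Emit:
{"api": "play_rows", "payload": {
  "commands": [
    [-0.3, -0.4, 0, 0, 10],
    [0, 0, 0, 0, 10]
  ]
}}

```text
time_s: 24.3
eef_pos: [0.4337, -0.182, 0.12]
tcp_rot: [-0.435, 0.901, -0.0, 0.002]
contact_force: [9.4, 10.4, 2.2]
finger_gap: 0.172
grasp_force: 79.2
```

```bash
python3 -c "
from st import *
s=show('d7')
f=[]
for i in range(6):
    viewer.snapshot('side');st=telemetry.state();f.append(np.append(np.round(st['contact_force'],1),np.round(st['contact_force'][:2]@u,1)))
print(np.array(f))"
```

```text
t 24.35 tcp in H [-0.2181 -0.0049  0.12  ] F [14.3 -1.1  2.1]
pan 0.78 [-0.0111  0.003 ]
pan_bar 0.7 [-0.0797  0.01  ]
[[ 8.5 10.1  1.4 13.2]
 [ 9.2  9.6  2.1 13.2]
 [ 8.4  8.9  2.  12.2]
 [ 9.1  9.1  2.4 12.7]
 [ 9.4  9.4  1.9 13.2]
 [ 8.   8.8  3.2 11.9]]
```

View pics/d7.png

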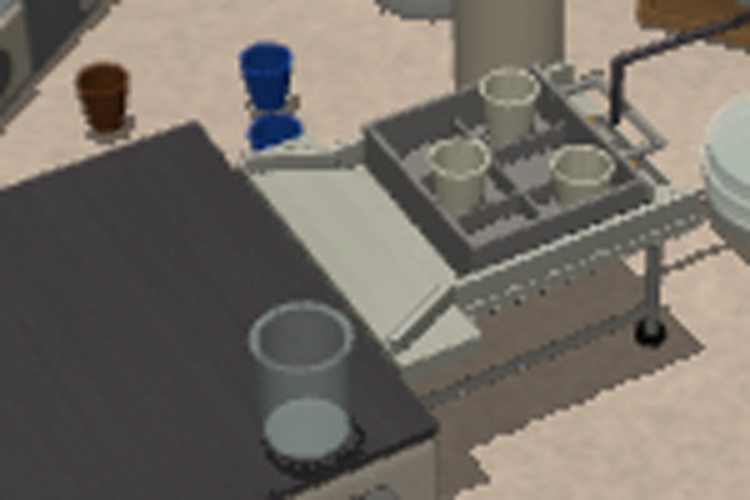

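The pan lies in the recess with its back edge past the step at about (455,270) in the crop, its crucibles standing and the prong behind the bar. The pull is steady at about 13 N, so I'll hold it.

Emit:
{"api": "play_rows", "payload": {
  "commands": [
    [0, 0, 0, 0, 10],
    [0, 0, 0, 0, 10],
    [0, 0, 0, 0, 10],
    [0, 0, 0, 0, 10],
    [0, 0, 0, 0, 10],
    [0, 0, 0, 0, 10]
  ]
}}

```text
time_s: 25.5
eef_pos: [0.4337, -0.182, 0.12]
tcp_rot: [-0.435, 0.901, 0.0, 0.002]
contact_force: [9.5, 8.7, 2.0]
finger_gap: 0.169
grasp_force: 79.2
```

Emit:
{"api": "play_rows", "payload": {
  "commands": [
    [-0.2, -0.3, 0, 0, 10],
    [0, 0, 0, 0, 10],
    [0, 0, 0, 0, 10],
    [0, 0, 0, 0, 10],
    [0, 0, 0, 0, 10]
  ]
}}

```text
time_s: 26.12
eef_pos: [0.4336, -0.182, 0.12]
tcp_rot: [-0.435, 0.9, 0.0, 0.002]
contact_force: [10.9, 11.7, 1.9]
finger_gap: 0.172
grasp_force: 79.1
```

The hook doesn't move as the force rises, so the pan is at the stop. Now I'll unhook.

Emit:
{"api": "play_rows", "payload": {
  "commands": [
    [0.6, 0.8, 0, 0, 10],
    [0.6, 0.8, 0, 0, 10],
    [0.9, 1.2, 0, 0, 10],
    [0.9, 1.2, 0, 0, 10],
    [0.9, 1.2, 0, 0, 10],
    [0.9, 1.2, 0, 0, 10],
    [0, 0, 0, 0, 10]
  ]
}}

```text
time_s: 27.0
eef_pos: [0.4368, -0.1764, 0.1193]
tcp_rot: [-0.435, 0.901, 0.0, -0.0]
contact_force: [0.6, 0.2, -1.0]
finger_gap: 0.175
grasp_force: 78.8
```

```bash
cat tip.py - <<'E' | python3
from st import *
show('d8')
E
```

```text
[ 0.4367 -0.1765  0.1193] [ 0.3905 -0.5789 -1.2732]
hook yaw cmd 51.51878558860442 pred tip [ 0.5239 -0.0669  0.0973]
side pred uv [300.6073 225.5139] [(array([300.2, 223. ]), 0.8), (array([240.8, 287. ]), 0.28), (array([307.1, 220.7]), 0.23)]
top pred uv [277.9661 226.6199] [(array([233.1, 194.6]), 0.5)]
tri [0.5481 0.0317 0.1832]
t 27.35 tcp in H [-0.2119 -0.004   0.1193] F [-0.5 -0.6 -1. ]
pan 0.7 [-0.0132 -0.0084]
pan_bar 0.7 [-0.0792  0.0125]
```

Emit:
{"api": "play_rows", "payload": {
  "commands": [
    [0, 0, 3, 0, 10],
    [0, 0, 5, 0, 10],
    [0, 0, 8, 0, 10],
    [0, 0, 12, 0, 10],
    [0, 0, 16, 0, 10],
    [0, 0, 20, 0, 10],
    [0, 0, 20, 0, 10],
    [0, 0, 20, 0, 10],
    [0, 0, 0, 0, 10]
  ]
}}

```text
time_s: 28.58
eef_pos: [0.4376, -0.1768, 0.2249]
tcp_rot: [-0.435, 0.901, -0.001, 0.001]
contact_force: [-0.4, 0.7, -2.3]
finger_gap: 0.174
grasp_force: 78.8
```

```bash
python3 -c "
from st import *
show('d9')"
```

```text
t 28.625 tcp in H [-0.2118 -0.0043  0.2238] F [ 0.2  1.3 -1.5]
pan 0.63 [-0.0107  0.0037]
pan_bar 0.86 [-0.0807  0.0068]
```

Emit:
{"api": "play_rows", "payload": {
  "commands": [
    [-2, 20, 0, -3, 10],
    [-5, 36, 0, -4.6, 10],
    [-5, 36, 0, -4.6, 10],
    [-5, 36, 0, -4.6, 10],
    [-5, 36, 0, -4.6, 10],
    [-5, 36, 0, -4.6, 10],
    [-5, 36, 0, -4.6, 10],
    [-5, 36, 0, -4.6, 10],
    [-5, 36, 0, -4.6, 10],
    [-5, 36, 0, -4.6, 10],
    [-5, 36, 0, -4.6, 10],
    [-5, 36, 0, -4.6, 10]
  ]
}}

```text
time_s: 30.22
eef_pos: [0.3791, 0.2405, 0.2225]
tcp_rot: [0.019, 1.0, -0.0, -0.0]
contact_force: [0.4, -0.3, -1.4]
finger_gap: 0.171
grasp_force: 78.8
```

Emit:
{"api": "play_rows", "payload": {
  "commands": [
    [-5, 36, 0, -4.6, 10],
    [-4, 36, 0, -4.6, 10],
    [-2, 33, 0, -4.6, 10],
    [0, 0, -20, 0, 10],
    [0, 0, -18, 0, 10],
    [0, 0, 0, 0, 10],
    [0, 0, 0, 0, 10]
  ]
}}

```text
time_s: 31.1
eef_pos: [0.3688, 0.3445, 0.1857]
tcp_rot: [0.138, 0.99, 0.0, 0.0]
contact_force: [0.1, -0.7, -1.6]
finger_gap: 0.171
grasp_force: 78.9
```

```bash
python3 tip.py
```

```text
[0.369  0.3447 0.186 ] [-0.1176  0.0927 -1.0316]
hook yaw cmd -15.894129869431282 pred tip [0.5037 0.3063 0.164 ]
side pred uv [244.7463 312.844 ] [(array([243.8, 313.5]), 0.87), (array([294.3, 329.5]), 0.64)]
top pred uv [129.9915 233.148 ] [(array([131.4, 233.2]), 0.79)]
tri [0.505  0.3048 0.1598]
```

Emit:
{"api": "play_rows", "payload": {
  "commands": [
    [-0.4, -0.2, 0, 3.1, 10],
    [0, 0, -25, 0, 10],
    [0, 0, -30, 0, 10],
    [0, 0, -25, 0, 10],
    [0, 0, -15, 0, 10],
    [0, 0, -7, 0, 10],
    [0, 0, 0, 0, 10],
    [0, 0, 0, 0, 10]
  ]
}}

```text
time_s: 32.4
eef_pos: [0.3688, 0.3447, 0.0841]
tcp_rot: [0.111, 0.994, 0.0, 0.0]
contact_force: [0.0, 1.5, -1.9]
finger_gap: 0.172
grasp_force: 78.8
```

```bash
cat tip.py - <<'E' | python3
cv2.imwrite("pics/r.png",np.hstack([cv2.resize(s["frame"][310:420,220:360],None,fx=2.85,fy=2.85,interpolation=2),cv2.resize(t["frame"][215:325,90:230],None,fx=2.85,fy=2.85,interpolation=2)]))
E
```

```text
[0.3687 0.3446 0.084 ] [-0.4204 -0.8834 -0.7846]
hook yaw cmd -12.783040795690887 pred tip [0.5052 0.3137 0.062 ]
side pred uv [244.8171 348.1778] [(array([246.8, 347.1]), 0.71)]
top pred uv [140.531  232.1534] [(array([139.6, 232.5]), 0.66)]
tri [0.5025 0.3138 0.0673]
```

Emit:
{"api": "play_rows", "payload": {
  "commands": [
    [0, 0, -5, 0, 10],
    [0, 0, -5, 0, 10],
    [0, 0, -4, 0, 10],
    [0, 0, -3, 0, 10],
    [0, 0, -3, 0, 10],
    [0, 0, 0, 0, 10]
  ]
}}

```text
time_s: 33.45
eef_pos: [0.3683, 0.3443, 0.0631]
tcp_rot: [0.111, 0.994, -0.0, -0.0]
contact_force: [0.3, 0.5, 0.0]
finger_gap: 0.175
grasp_force: 78.8
```

Emit:
{"api": "play_rows", "payload": {
  "commands": [
    [0, 0, -3, 0, 10],
    [0, 0, -2, 0, 10],
    [0, 0, -2, 0, 10],
    [0, 0, -1.5, 0, 10],
    [0, 0, 0, 0, 10]
  ]
}}

```text
time_s: 34.08
eef_pos: [0.3683, 0.3443, 0.0547]
tcp_rot: [0.111, 0.994, -0.0, -0.0]
contact_force: [0.5, -0.5, -0.2]
finger_gap: 0.172
grasp_force: 78.8
```

Emit:
{"api": "play_rows", "payload": {
  "commands": [
    [0, 0, -1, 0, 10],
    [0, 0, -0.7, 0, 10],
    [0, 0, -0.5, 0, 10],
    [0, 0, 0, 0, 10]
  ]
}}

```text
time_s: 34.58
eef_pos: [0.3684, 0.3444, 0.0526]
tcp_rot: [0.111, 0.994, 0.0, 0.0]
contact_force: [0.6, -0.1, -1.0]
finger_gap: 0.174
grasp_force: 79.0
```

Emit:
{"api": "play_rows", "payload": {
  "commands": [
    [0, 0, -0.5, 0, 10],
    [0, 0, -0.5, 0, 10],
    [0, 0, 0, 0, 10]
  ]
}}

```text
time_s: 34.95
eef_pos: [0.3685, 0.3444, 0.0524]
tcp_rot: [0.111, 0.994, 0.0, 0.0]
contact_force: [-4.6, -4.2, 15.8]
finger_gap: 0.178
grasp_force: 81.8
```

Emit:
{"api": "play_rows", "payload": {
  "commands": [
    [0, 0, 0.7, 0, 10],
    [0, 0, 0, 0, 24],
    [0, 0, 0, 0, 40],
    [0, 0, 0, 0, 60],
    [0, 0, 0, 0, 80],
    [0, 0, 0, 0, 80],
    [0, 0, 0, 0, 80]
  ]
}}

```text
time_s: 35.83
eef_pos: [0.3684, 0.3443, 0.0523]
tcp_rot: [0.111, 0.994, -0.0, 0.0]
contact_force: [-0.6, -0.3, -1.0]
finger_gap: 0.939
grasp_force: 0.0
```

```bash
cat tip.py - <<'E' | python3
for n in("hook","hook_grip","rest_home"):print(n,[viewer.pinpoint(n,p)[:1] for p in (s,t)])
E
```

```text
[0.3684 0.3443 0.0523] [ 0.0824 -0.2513 -0.5049]
hook yaw cmd -12.780197267318606 pred tip [0.5049 0.3134 0.0303]
side pred uv [245.6973 357.5537] [(array([244.7, 357.6]), 0.64)]
top pred uv [144.3013 232.1686] [(array([145.3, 232. ]), 0.66), (array([127.7, 281.9]), 0.4)]
tri [0.5066 0.312  0.0274]
hook [[{'uv': [295.3, 372.5], 'p': 0.77}], [{'uv': [131.0, 272.4], 'p': 0.76}]]
hook_grip [[{'uv': [304.6, 380.2], 'p': 0.76}], [{'uv': [128.3, 286.5], 'p': 0.87}]]
rest_home [[{'uv': [305.3, 381.7], 'p': 0.62}], [{'uv': [127.9, 283.0], 'p': 0.85}]]
```

Laid back. I'll rise straight up, retreat and check.

Emit:
{"api": "play_rows", "payload": {
  "commands": [
    [0, 0, 5, 0, 80],
    [0, 0, 15, 0, 80],
    [0, 0, 30, 0, 80],
    [0, 0, 40, 0, 80],
    [0, 0, 40, 0, 80],
    [0, 0, 40, 0, 80],
    [-5, -45, 0, 0, 80],
    [-5, -45, 0, 0, 80],
    [-5, -45, 0, 0, 80],
    [-5, -45, 0, 0, 80],
    [0, 0, 0, 0, 80],
    [0, 0, 0, 0, 80]
  ]
}}

```text
time_s: 37.92
eef_pos: [0.3487, 0.1646, 0.2231]
tcp_rot: [0.112, 0.994, 0.0, 0.001]
contact_force: [-0.1, 1.0, 0.5]
finger_gap: 0.939
grasp_force: 0.0
```

Run:
```python
from st import *
s=show('f1');t=viewer.snapshot("top")
for n in("hook_tip","hook_grip","pan","pan_bar","crucible0_mid","crucible1_mid","crucible2_mid"):print(n,[viewer.pinpoint(n,p)[:1] for p in (s,t)])
a=cv2.resize(s["frame"][195:415,220:360],None,fx=2.7,fy=2.7,interpolation=2)
b=cv2.resize(t["frame"][130:330,90:320],None,fx=1.8,fy=1.8,interpolation=2)
C=np.zeros((max(a.shape[0],b.shape[0]),a.shape[1]+b.shape[1],3),np.uint8);C[:a.shape[0],:a.shape[1]]=a;C[:b.shape[0],a.shape[1]:]=b
cv2.imwrite("pics/final.png",C);print(C.shape)
```

```text
t 37.975 tcp in H [0.0012 0.2769 0.2229] F [-0.4 -0.3  0.4]
pan 0.91 [-0.0132 -0.0057]
pan_bar 0.69 [-0.074   0.0128]
hook_tip [[{'uv': [245.0, 358.1], 'p': 0.8}], [{'uv': [144.5, 230.4], 'p': 0.79}]]
hook_grip [[{'uv': [305.4, 381.0], 'p': 0.8}], [{'uv': [127.9, 283.9], 'p': 0.68}]]
pan [[{'uv': [280.4, 234.7], 'p': 0.91}], [{'uv': [254.5, 211.0], 'p': 0.86}]]
pan_bar [[{'uv': [305.0, 223.8], 'p': 0.69}], [{'uv': [279.5, 231.1], 'p': 0.89}]]
crucible0_mid [[{'uv': [291.1, 238.0], 'p': 0.52}], [{'uv': [258.0, 233.7], 'p': 0.58}]]
crucible1_mid [[{'uv': [267.5, 235.6], 'p': 0.61}], [{'uv': [251.5, 209.5], 'p': 0.67}]]
crucible2_mid [[{'uv': [301.5, 177.2], 'p': 0.64}], [{'uv': [253.6, 207.3], 'p': 0.26}]]
(594, 792, 3)
```

View pics/final.png

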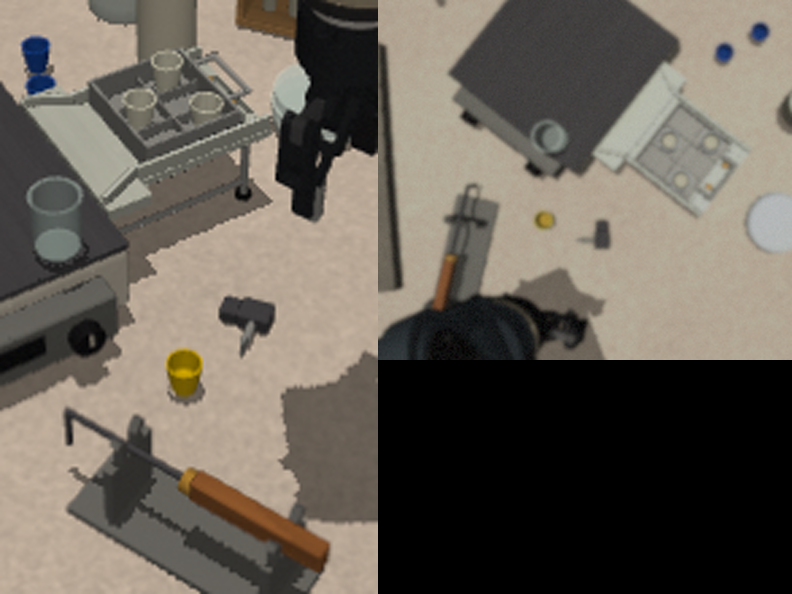

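The final picture shows the hook in its cradle as it lay (rod at (130,440), handle at (255,515)). The pan is seated flat in the recess with three crucibles standing at (167,68), (140,105) and (206,107), and nothing else has moved. I'm handing in.

```bash
python3 -c "
from bench import job
print(job.finish_job())"
```

```text
the job is handed in; nothing more can be done
None
```

The job is handed in: the pan sits in the recess, pulled up to the stop at about 13–16 N and left with all three crucibles standing, and the hook is back in its cradle; I saw no other labware moved, and the clock read about 38 s.

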